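Fetch the ferrule block from behind the glue pots

ROBOT

A 6-joint arm with a two-finger parallel gripper is mounted at the origin on the work surface. World frame = base frame: x ahead of the robot, y to its left, z up, the work surface at z = 0. Lengths are in m, angles in rad, forces in N, time in s.
With the tool pointing down it reaches from about 0.325 to 0.75 m from the base axis. Payload 7.6 kg.
Tool frame: the origin (TCP) lies at the very end of the fingers, on their centre line; the grasp point (between the pads) lies 19 mm behind it; z points along the fingers, y is the line along which they close (so a half turn about z gives the same grasp; the last joint's range is limited). The gripper opens to 85 mm and grips with 20 to 120 N. Pads are 22 mm wide; open, the fingers measure 114 mm over their backs; the gripper's body (76 mm by 85 mm) begins 54 mm behind the grasp point. The pads swing forward as they close: fully open they stand 13 mm farther back than shut.
Start: joints at [-1.179, 0.052, 1.401, -0, 1.689, -0.07], TCP at [0.234, -0.47, 0.231] pointing down, gripper open.
Joint ranges: [-2.9, 2.9], [-0.91, 2.17], [0.12, 2.37], [-1.06, 4.2], [0.26, 2.73], [-2.93, 2.93]. Speed limits (rad/s): [2.57, 2.57, 3.01, 3.14, 3.14, 3.14].

INTERFACE

Orientations are given as a rotation vector (axis times angle).
In Python, from rig import r, viewer, job gives the robot as it stands.
- The arm moves only by the shell command python3 -m creep 'ROWS' [OPENING]. ROWS is JSON, a list of rows, each an object with "linear": the shift along the world's x, y, z in cm, a list of three; "turn": the turn, a rotation vector about the world's x, y, z in rad, a list of three. A call has 1 to 10 rows; each row shifts and turns the commanded pose from where the row before left it; what a row does not reach is not made up. A row lasts 1/8 s, in which the tool goes at most 62.5 mm and 10.7 degrees, less where a joint would pass 70% of its speed; a pose out of reach is approached as far as the arm can. A call is refused whole if a number of a shift passes 6.25 or a number of a turn 0.188, either way. A call with a gripper value outside its range is refused whole. OPENING is the opening, from 0 (shut) to 1 (fully open), set as the call begins (- or left out, the last holds). The fingers move at their own pace and stop on an object; the grip force is fixed at half the most. Time passes only in rows, so rows that do not move let the fingers close. It gives the time, the measured TCP pose, the force, the opening and the grip force at its end, in the units of the state.
- r.get_obs(): the state, without advancing time (a new reading comes with each control period).
- viewer.grab_frame(name): name is "side" or "top" or "wrist"; returns a dict with "image" (384x512x3 uint8, blue, green, red), "K" (3x3 intrinsics, pixels), "view" (4x4, takes a point from world to camera coordinates). Camera axes: x right, y up, looking along -z (the intrinsics and any distortion apply to the point x, -y, -z); pixel columns grow to the right and rows downward; lengths in m; the calibration is good to about 2 mm. A picture is of the moment at which its call begins. There is no depth.
- job.close_job(): hands the job in; it is judged then, once.
The state is a dict: "time": time; "joint_pos": joint angles; "joint_velocities": joint speeds; "joint_efforts": joint torques, N m; "ee_pos": TCP position; "orientation": TCP orientation; "wrist_force": force on the tool from outside, world axes, zero at the start; "torque": the same for the moment, N m; "grip_width": opening from 0.0 (shut) to 1.0 (fully open); "finger_force": force on a finger pad.
Only numpy, scipy, OpenCV 4.12 (cv2) and the standard library are available. Lean on these libraries where they do the work, as an engineer would, in place of code of your own. Each camera call takes 0.05 s, during which the arm holds its last target. There are 200 camera calls.

TASK

First move the amber jar, the steel can and the white pot off the plywood caddy and stand all three in the shallow blue tray, then take the wooden block of brass ferrules from behind them and lay it flat in the pocket of the aluminium nest. When the block is in the nest, put the jar, the can and the pot back, each on the same spot of the caddy where it stood at the start. Keep the three containers upright all the time, and leave the thread spool and the spatula where they lie.

Things in the scene. Friction and masses are not known exactly. Their poses are not given: they have to be found in the camera images.
- jar: Squat round jar, amber glass with a wide black screw lid: diameter 58, height 75, straight sides all the way up. Loose, upright, about 0.3 kg. Stands at the start on one of the caddy's three pads (which one varies). Origin: centre of its underside, z up.
- can: Tall plain steel can with a flat top: diameter 50, height 98 (a small grey plug rises to 102). Loose, upright, about 0.3 kg. Stands on another of the caddy's pads. Origin: centre of its underside, z up.
- pot: White plastic pot full of short brass ferrules: diameter 54, rim 80 high, the ferrules rise to 90. One rigid piece, loose, upright, about 0.25 kg. Stands on the remaining pad. Origin: centre of its underside, z up.
- block: Brown wooden block 40 (x) by 130 (y, long) by 30 high (z), two rows of brass ferrules on top, up to 36 high, within 14 mm of its middle line. Loose, about 0.2 kg. Lies on the caddy behind the three containers, long side parallel to their row. Grip it across its 40 mm width, by the wood. Origin: centre of its underside.
- caddy: Fixed plywood board 165 (x) by 210 (y), 10 thick; a fence 30 high over the table along its +x edge, inner face at x = +73.5. Three flush black pads at x = -40, y = -66, 0, +66 hold jar, can and pot in some order; the block starts at x = +16, y = 0, within 11 mm of them, so it can be gripped only once they are gone. Origin: centre of its underside. Varies in place and yaw.
- tray: Fixed shallow blue plastic tray, outside 160 (x) by 240 (y), rim 12 high, walls and floor 5 thick: inner floor 150 by 230. Empty at the start; wide enough for all three containers in a row along y. Origin: centre of its underside, on the table. Varies in place and yaw.
- nest: Fixed aluminium plate 130 (x) by 200 (y), 8 thick, with dark steel rails 8 high and 12 thick round a pocket 66 (x) by 160 (y) in its middle; the pocket's floor is 8 above the table, the rails' tops 16. The block goes in lengthwise along y, either way round. Origin: centre of its underside, on the table. Varies in place and yaw.
- spool: Small wooden thread spool standing on the table beside the nest, on its -x side: diameter 34, height 40. A bystander. Origin: centre of its underside.
- spatula: Glue spatula 160 long and 20 wide (wooden handle 14 high, thin steel blade), lying flat on the table beyond the nest, on its +x side, roughly along the nest's y. A bystander. Its x axis runs from handle to blade; origin under its middle.
Not all that is in view belongs to the job. Several things have the shape of the jar; the one meant has the colours described above. What is shaped like the pot but purple is not meant.

How it is judged:
By the outcome, as a careful person would: the job done as asked, in the order asked, and still so for the second after the job is handed in, with the robot touching nothing.
It also fails if it takes over 147 s, if anything falls off the work surface, if the arm or the gripper's body presses on something with over 40 N, if the wrist force passes 120 N, or if a joint passes its speed limit or range.

## Working session

There is one attempt and no reset: what is moved stays moved. The work goes in short steps, Python scripts to look and compute and a shell command to move; the robot and the scene stay as the last step left them, time stands still between calls to the robot, and variables do not carry over. Pictures are saved under pics/ and viewed, at most 14 in all, crops included, and the job is handed in when it is done.

```bash
mkdir -p pics; python3 - <<'E'
from rig import r,viewer,job
import cv2,pickle
o=r.get_obs();print(o['time'],o['ee_pos'],o['orientation'])
F={}
for n in("top","side","wrist"):
    f=viewer.grab_frame(n);F[n]=f;cv2.imwrite(f"pics/{n}0.png",f["image"]);print(n,f["K"].tolist(),f["view"].round(4).tolist(),[k for k in f])
pickle.dump(F,open("f0.pkl","wb"))
E
ls
```

```text
0.0 [ 0.2338103  -0.46973211  0.23046813] [-3.05674980e+00 -7.18578831e-01  4.42429148e-04]
top [[453.92721053709516, 0.0, 261.2282978067388], [0.0, 453.92721053709516, 195.40925872986853], [0.0, 0.0, 1.0]] [[-0.0256, -0.9997, 0.0039, -0.0389], [0.9972, -0.0253, 0.071, -0.5124], [-0.0709, 0.0057, 0.9975, -1.1118], [0.0, 0.0, 0.0, 1.0]] ['image', 'K', 'view']
side [[433.2809623170265, 0.0, 256.21442296622433], [0.0, 433.2809623170265, 183.29597238940448], [0.0, 0.0, 1.0]] [[-0.77, -0.6381, 0.004, 0.3415], [0.4892, -0.5863, 0.6457, -0.321], [-0.4096, 0.4991, 0.7636, -0.8612], [0.0, 0.0, 0.0, 1.0]] ['image', 'K', 'view']
wrist [[336.51877335542247, 0.0, 255.6276995345129], [0.0, 336.51877335542247, 195.95196941445073], [0.0, 0.0, 1.0]] [[0.4453, -0.8954, -0.0017, -0.524], [0.8633, 0.4299, -0.2643, 0.0341], [0.2374, 0.1162, 0.9644, -0.3793], [0.0, 0.0, 0.0, 1.0]] ['image', 'K', 'view']
f0.pkl
pics
```

View pics/top0.png

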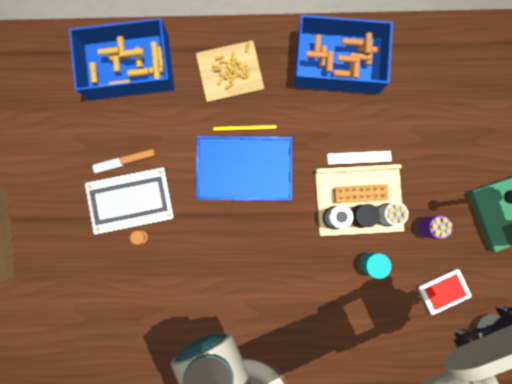

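View pics/side0.png

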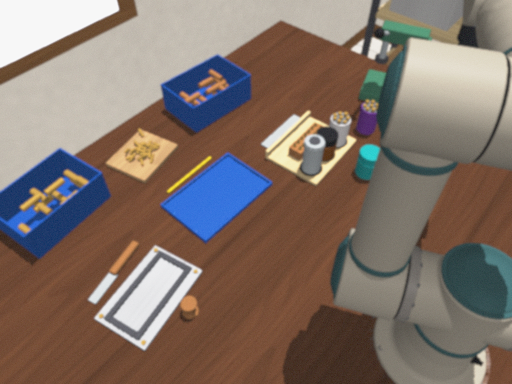

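```bash
cat > h.py <<'E'
import numpy as np,cv2
def ray(f,uv,z):
    uv=np.atleast_2d(uv).astype(float);K,V=f["K"],np.array(f["view"])
    d=np.c_[(uv[:,0]-K[0,2])/K[0,0],-(uv[:,1]-K[1,2])/K[1,1],-np.ones(len(uv))]@V[:3,:3]
    c=-V[:3,:3].T@V[:3,3]
    return c+d*((z-c[2])/d[:,2])[:,None]
def proj(f,p):
    q=np.atleast_2d(p)@np.array(f["view"])[:3,:3].T+np.array(f["view"])[:3,3]
    q=q*[1,-1,-1];q=q@f["K"].T;return q[:,:2]/q[:,2:]
def rect(f,mask,z,roi):
    m=np.zeros_like(mask);x0,y0,x1,y1=roi;m[y0:y1,x0:x1]=mask[y0:y1,x0:x1]
    c=max(cv2.findContours(m,cv2.RETR_EXTERNAL,cv2.CHAIN_APPROX_NONE)[0],key=cv2.contourArea)
    p=ray(f,c[:,0],z)[:,:2]
    (x,y),(w,h),a=cv2.minAreaRect((p*1000).astype(np.float32))
    # yaw of the LONG side minus 90deg => x axis along short side
    yaw=a if w<h else a-90
    yaw=(yaw+90)%180-90
    return np.round([x,y,w,h,yaw],1)
E
python3 - <<'E'
from h import *
import pickle
F=pickle.load(open("f0.pkl","rb"));f=F["top"];im=f["image"];hsv=cv2.cvtColor(im,cv2.COLOR_BGR2HSV)
blue=cv2.inRange(hsv,(100,120,80),(125,255,255))
white=cv2.inRange(hsv,(0,0,150),(180,45,255))
ply=cv2.inRange(hsv,(10,35,160),(30,130,255))
dark=cv2.inRange(hsv,(0,0,40),(180,70,120))
print("tray",rect(f,blue,.012,(180,125,310,215)))
print("nest",rect(f,white,.008,(75,160,185,245)))
print("rails",rect(f,dark,.016,(75,160,185,245)))
print("caddy",rect(f,ply,.010,(305,160,415,245)))
orange=cv2.inRange(hsv,(3,110,60),(18,255,255))
print("block",rect(f,orange,.042,(325,180,395,206)))
a=cv2.resize(im[150:260,300:460],(800,550),interpolation=cv2.INTER_CUBIC)
cv2.imwrite("pics/cad.png",a)
a=cv2.resize(F["side"]["image"][100:190,255:385],(800,554),interpolation=cv2.INTER_CUBIC)
cv2.imwrite("pics/cads.png",a)
E
```

```text
tray [582.1  -9.7 239.3 160.6  -2.2]
nest [508.2 280.3 134.4 204.3  10.1]
rails [526.2 368.8   3.6   5.2  44.4]
caddy [ 495.6 -303.5  172.4  227.5    1.9]
block [ 508.7 -293.3   37.1  129.7    1.7]
```

View pics/cad.png

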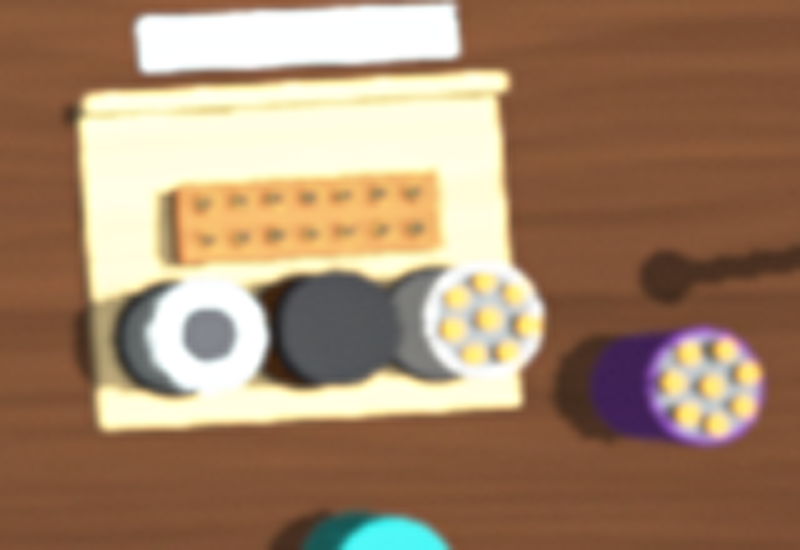

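View pics/cads.png

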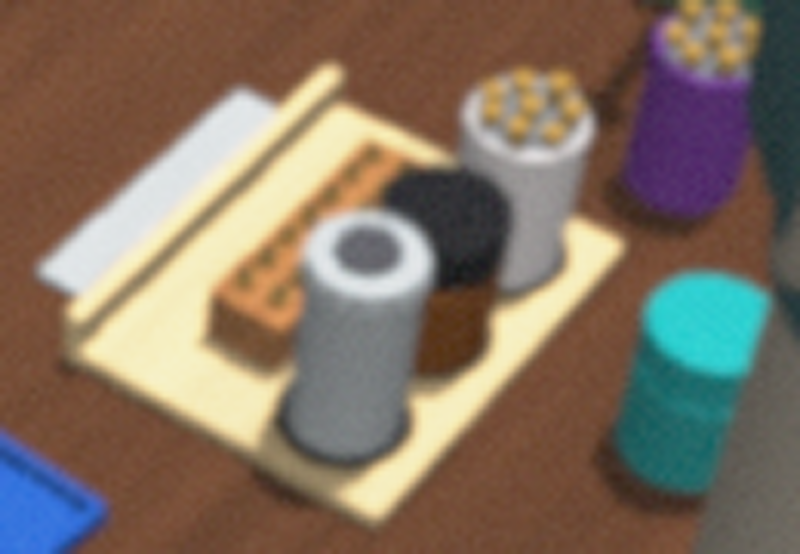

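```bash
python3 - <<'E'
from h import *
import pickle
F=pickle.load(open("f0.pkl","rb"));f=F["top"];s=F["side"]
T=lambda x,y:((x+.5)/5-.5+300,(y+.5)/5-.5+150)
S=lambda x,y:((x+.5)/800*130-.5+255,(y+.5)/554*90-.5+100)
def R(*a):return (ray(*a)[0]*1000).round(1)[:2]
print("can",R(f,T(209,336),.110),R(s,S(369,251),.110))
print("jar",R(f,T(337,327),.085),R(s,S(449,220),.085))
print("pot",R(f,T(486,318),.090),R(s,S(529,112),.090))
print("purple",R(f,T(706,386),.08))
bl=R(f,T(102,430),.01);br=R(f,T(522,406),.01);tl=R(f,T(82,95),.03);tr=R(f,T(507,73),.03)
print(bl,br,tl,tr)
d=bl-br;print(np.hypot(*d),np.degrees(np.arctan2(-d[0],d[1])));d=tl-tr;print(np.hypot(*d),np.degrees(np.arctan2(-d[0],d[1])),(bl+br)/2,(tl+tr)/2)
from scipy.spatial.transform import Rotation as Q
print(Q.from_rotvec([-3.0567,-.7186,0]).as_matrix().round(3))
E
```

```text
can [ 451.2 -233. ] [ 449.3 -233.7]
jar [ 454.4 -297.6] [ 446.7 -293.8]
pot [ 456.7 -366. ] [ 455.3 -368.4]
purple [ 422.4 -470.8]
[ 407.7 -196. ] [ 414.2 -406.2] [ 573.5 -189.2] [ 579.2 -400.3]
210.30047551063691 1.7711890008491498
211.17694002897193 1.546691658869987 [ 410.95 -301.1 ] [ 576.35 -294.75]
[[ 0.895  0.446 -0.   ]
 [ 0.446 -0.895  0.002]
 [ 0.    -0.002 -1.   ]]
```

```bash
python3 -m creep '[{"linear":[3.1,3.4,0],"turn":[0,0,0.163]},{"linear":[3.1,3.4,0],"turn":[0,0,0.163]},{"linear":[3.1,3.4,0],"turn":[0,0,0.163]},{"linear":[3.1,3.4,0],"turn":[0,0,0.163]},{"linear":[3.1,3.4,0],"turn":[0,0,0.163]},{"linear":[3.1,3.4,0],"turn":[0,0,0.163]},{"linear":[3.1,3.3,0],"turn":[0,0,0.16]},{"linear":[0,0,0],"turn":[0,0,0]},{"linear":[0,0,0],"turn":[0,0,0]}]' 1
python3 - <<'E'
from rig import r
from scipy.spatial.transform import Rotation as Q
import numpy as np
o=r.get_obs();m=Q.from_rotvec(o['orientation']).as_matrix();print(np.degrees(np.arctan2(m[1,1],m[0,1])),m[:,2],o['joint_pos'])
E
```

```text
time: 1.27
ee_pos: [0.4507, -0.2332, 0.231]
orientation: [-2.19, -2.252, 0.001]
wrist_force: [-0.8, -0.4, 0.1]
grip_width: 1.001
finger_force: 0.0
1.6096738693249055 [-6.42658098e-04  2.37652670e-05 -9.99999793e-01] [-5.50094910e-01  2.93864161e-03  1.45151402e+00 -3.17871517e-04
  1.68770026e+00 -5.78225993e-01]
```

```bash
python3 -m creep '[{"linear":[0.1,0,-4],"turn":[0,0,0]},{"linear":[0,0,-4],"turn":[0,0,0]},{"linear":[0,0,-4],"turn":[0,0,0]},{"linear":[0,0,-3],"turn":[0,0,0]},{"linear":[0,0,-2.6],"turn":[0,0,0]},{"linear":[0,0,0],"turn":[0,0,0]},{"linear":[0,0,0],"turn":[0,0,0]}]' 1
python3 -m creep '[{"linear":[0,0,0],"turn":[0,0,0]},{"linear":[0,0,0],"turn":[0,0,0]},{"linear":[0,0,0],"turn":[0,0,0]},{"linear":[0,0,0],"turn":[0,0,0]},{"linear":[0,0,0],"turn":[0,0,0]},{"linear":[0,0,0],"turn":[0,0,0]}]' 0
```

```text
time: 2.15
ee_pos: [0.4521, -0.2339, 0.0566]
orientation: [2.189, 2.251, 0.001]
wrist_force: [0.2, 0.3, 1.0]
grip_width: 1.003
finger_force: 0.0
time: 2.9
ee_pos: [0.4523, -0.2334, 0.0565]
orientation: [2.188, 2.252, -0.0]
wrist_force: [-3.0, 0.3, 6.2]
grip_width: 0.57
finger_force: 61.4
```

```bash
python3 -m creep '[{"linear":[0,0,2],"turn":[0,0,0]},{"linear":[0,0,3],"turn":[0,0,0]},{"linear":[0,0,3],"turn":[0,0,0]},{"linear":[0,0,0],"turn":[0,0,0]}]'
python3 -m creep '[{"linear":[1,2.1,0],"turn":[0,0,0]},{"linear":[1.7,3.7,0],"turn":[0,0,0]},{"linear":[1.7,3.8,0],"turn":[0,0,0]},{"linear":[1.7,3.8,0],"turn":[0,0,0]},{"linear":[1.7,3.8,0],"turn":[0,0,0]},{"linear":[1.7,3.8,0],"turn":[0,0,0]},{"linear":[1.7,3.8,0],"turn":[0,0,0]},{"linear":[1.2,2.8,0],"turn":[0,0,0]},{"linear":[0.9,2,0],"turn":[0,0,0]},{"linear":[0,0,0],"turn":[0,0,0]}]'
python3 -m creep '[{"linear":[0,0,-3],"turn":[0,0,0]},{"linear":[0,0,-3],"turn":[0,0,0]},{"linear":[0,0,-1.4],"turn":[0,0,0]},{"linear":[0,0,-0.5],"turn":[0,0,0]},{"linear":[0,0,-0.4],"turn":[0,0,0]},{"linear":[0,0,0],"turn":[0,0,0]},{"linear":[0,0,0],"turn":[0,0,0]}]'
```

```text
time: 3.4
ee_pos: [0.453, -0.2335, 0.1373]
orientation: [2.186, 2.25, 0.002]
wrist_force: [-0.3, -0.2, -2.6]
grip_width: 0.572
finger_force: 62.5
time: 4.65
ee_pos: [0.5847, 0.064, 0.1338]
orientation: [-2.186, -2.254, 0.002]
wrist_force: [0.8, -0.2, -2.3]
grip_width: 0.572
finger_force: 62.7
time: 5.52
ee_pos: [0.5854, 0.063, 0.0532]
orientation: [2.188, 2.253, 0.002]
wrist_force: [-0.1, -1.2, -2.2]
grip_width: 0.567
finger_force: 62.7
```

```bash
python3 -m creep '[{"linear":[0,0,-0.1],"turn":[0,0,0]},{"linear":[0,0,0],"turn":[0,0,0]},{"linear":[0,0,-0.05],"turn":[0,0,0]},{"linear":[0,0,0],"turn":[0,0,0]},{"linear":[0,0,0],"turn":[0,0,0]}]'
```

```text
time: 6.15
ee_pos: [0.5851, 0.063, 0.0515]
orientation: [2.189, 2.253, 0.001]
wrist_force: [-4.2, -0.2, 5.3]
grip_width: 0.572
finger_force: 62.6
```

Contact. Release, go up, and over to the jar.

```bash
python3 -m creep '[{"linear":[0,0,0],"turn":[0,0,0]},{"linear":[0,0,0],"turn":[0,0,0]},{"linear":[0,0,0],"turn":[0,0,0]},{"linear":[0,0,2],"turn":[0,0,0]},{"linear":[0,0,3],"turn":[0,0,0]},{"linear":[0,0,4],"turn":[0,0,0]},{"linear":[0,0,3],"turn":[0,0,0]}]' 1
python3 -m creep '[{"linear":[-1.3,-3.6,0],"turn":[0,0,0]},{"linear":[-1.4,-4,0],"turn":[0,0,0]},{"linear":[-1.5,-4,0],"turn":[0,0,0]},{"linear":[-1.5,-4,0],"turn":[0,0,0]},{"linear":[-1.5,-4,0],"turn":[0,0,0]},{"linear":[-1.5,-4,0],"turn":[0,0,0]},{"linear":[-1.5,-4,0],"turn":[0,0,0]},{"linear":[-1.5,-4,0],"turn":[0,0,0]},{"linear":[-1.4,-4.4,0],"turn":[0,0,0]},{"linear":[0,0,0],"turn":[0,0,0]}]' 1
python3 - <<'E'
from rig import viewer
import cv2
f=viewer.grab_frame("side");cv2.imwrite("pics/s1.png",f["image"])
E
```

```text
time: 7.02
ee_pos: [0.5855, 0.063, 0.1746]
orientation: [2.187, 2.252, 0.004]
wrist_force: [0.5, 0.8, 0.4]
grip_width: 0.998
finger_force: 0.0
time: 8.28
ee_pos: [0.4531, -0.2995, 0.1723]
orientation: [2.192, 2.248, -0.0]
wrist_force: [0.8, -0.6, -0.3]
grip_width: 1.001
finger_force: 0.0
```

View pics/s1.png

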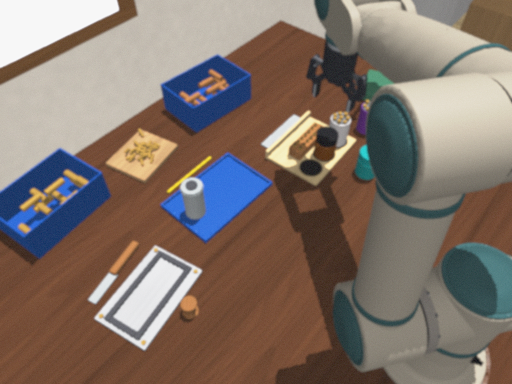

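Can stands upright in the tray (px 193,198), the pad it left is visible (311,167). Now the jar.

```bash
python3 -m creep '[{"linear":[0,0.1,-4],"turn":[0,0,0]},{"linear":[0,0,-4],"turn":[0,0,0]},{"linear":[0,0,-3],"turn":[0,0,0]},{"linear":[0,0,-1.2],"turn":[0,0,0]},{"linear":[0,0,0],"turn":[0,0,0]},{"linear":[0,0,0],"turn":[0,0,0]}]' 1
python3 -m creep '[{"linear":[0,0,0],"turn":[0,0,0]},{"linear":[0,0,0],"turn":[0,0,0]},{"linear":[0,0,0],"turn":[0,0,0]},{"linear":[0,0,0],"turn":[0,0,0]},{"linear":[0,0,0],"turn":[0,0,0]},{"linear":[0,0,0],"turn":[0,0,0]}]' 0
```

```text
time: 9.07
ee_pos: [0.4549, -0.2964, 0.0507]
orientation: [2.187, 2.252, 0.001]
wrist_force: [0.3, -0.5, -0.3]
grip_width: 0.997
finger_force: 0.0
time: 9.82
ee_pos: [0.4545, -0.2966, 0.0502]
orientation: [2.187, 2.252, 0.0]
wrist_force: [-0.5, 0.3, 5.8]
grip_width: 0.665
finger_force: 64.5
```

```bash
python3 -m creep '[{"linear":[0,0,2],"turn":[0,0,0]},{"linear":[0,0,3],"turn":[0,0,0]},{"linear":[0,0,3],"turn":[0,0,0]},{"linear":[0,0,0],"turn":[0,0,0]}]'
python3 -m creep '[{"linear":[1,2,0],"turn":[0,0,0]},{"linear":[1.6,3.6,0],"turn":[0,0,0]},{"linear":[1.6,3.7,0],"turn":[0,0,0]},{"linear":[1.6,3.7,0],"turn":[0,0,0]},{"linear":[1.6,3.7,0],"turn":[0,0,0]},{"linear":[1.6,3.7,0],"turn":[0,0,0]},{"linear":[1.6,3.7,0],"turn":[0,0,0]},{"linear":[1.2,2.7,0],"turn":[0,0,0]},{"linear":[0.9,1.9,0],"turn":[0,0,0]},{"linear":[0,0,0],"turn":[0,0,0]}]'
python3 -m creep '[{"linear":[0,0,-3],"turn":[0,0,0]},{"linear":[0,0,-3],"turn":[0,0,0]},{"linear":[0,0,-1.4],"turn":[0,0,0]},{"linear":[0,0,-0.5],"turn":[0,0,0]},{"linear":[0,0,-0.4],"turn":[0,0,0]},{"linear":[0,0,0],"turn":[0,0,0]},{"linear":[0,0,0],"turn":[0,0,0]}]'
```

```text
time: 10.32
ee_pos: [0.4549, -0.2967, 0.1309]
orientation: [2.186, 2.25, 0.001]
wrist_force: [-0.4, -0.1, -3.2]
grip_width: 0.663
finger_force: 64.3
time: 11.58
ee_pos: [0.5807, -0.0081, 0.1274]
orientation: [-2.186, -2.254, 0.002]
wrist_force: [-0.1, -0.2, -0.7]
grip_width: 0.661
finger_force: 64.4
time: 12.45
ee_pos: [0.5814, -0.009, 0.0466]
orientation: [2.188, 2.253, 0.001]
wrist_force: [-0.5, -0.5, -2.3]
grip_width: 0.663
finger_force: 64.4
```

```bash
python3 -m creep '[{"linear":[0,0,-0.1],"turn":[0,0,0]},{"linear":[0,0,0],"turn":[0,0,0]},{"linear":[0,0,-0.05],"turn":[0,0,0]},{"linear":[0,0,0],"turn":[0,0,0]},{"linear":[0,0,0],"turn":[0,0,0]}]'
python3 -m creep '[{"linear":[0,0,0],"turn":[0,0,0]},{"linear":[0,0,0],"turn":[0,0,0]},{"linear":[0,0,0],"turn":[0,0,0]},{"linear":[0,0,2],"turn":[0,0,0]},{"linear":[0,0,3],"turn":[0,0,0]},{"linear":[0,0,4],"turn":[0,0,0]},{"linear":[0,0,3],"turn":[0,0,0]}]' 1
python3 -m creep '[{"linear":[-1.3,-3.7,0],"turn":[0,0,0]},{"linear":[-1.4,-4,0],"turn":[0,0,0]},{"linear":[-1.4,-4,0],"turn":[0,0,0]},{"linear":[-1.4,-4,0],"turn":[0,0,0]},{"linear":[-1.4,-4,0],"turn":[0,0,0]},{"linear":[-1.4,-4,0],"turn":[0,0,0]},{"linear":[-1.4,-4,0],"turn":[0,0,0]},{"linear":[-1.4,-4,0],"turn":[0,0,0]},{"linear":[-1.4,-4,0],"turn":[0,0,0]},{"linear":[0,0,0],"turn":[0,0,0]}]' 1
```

```text
time: 13.08
ee_pos: [0.5813, -0.009, 0.0452]
orientation: [2.188, 2.253, 0.001]
wrist_force: [-2.4, 0.5, 5.8]
grip_width: 0.668
finger_force: 65.0
time: 13.95
ee_pos: [0.5815, -0.0091, 0.1681]
orientation: [2.187, 2.251, 0.004]
wrist_force: [-0.2, -0.3, -0.9]
grip_width: 0.997
finger_force: 0.0
time: 15.2
ee_pos: [0.4549, -0.3684, 0.1657]
orientation: [2.192, 2.248, -0.0]
wrist_force: [-0.1, 0.4, -0.3]
grip_width: 1.0
finger_force: 0.0
```

```bash
python3 -m creep '[{"linear":[0,0,-4],"turn":[0,0,0]},{"linear":[0,0,-4],"turn":[0,0,0]},{"linear":[0,0,-2],"turn":[0,0,0]},{"linear":[0,0,-1.2],"turn":[0,0,0]},{"linear":[0,0,0],"turn":[0,0,0]},{"linear":[0,0,0],"turn":[0,0,0]}]' 1
python3 -m creep '[{"linear":[0,0,0],"turn":[0,0,0]},{"linear":[0,0,0],"turn":[0,0,0]},{"linear":[0,0,0],"turn":[0,0,0]},{"linear":[0,0,0],"turn":[0,0,0]},{"linear":[0,0,0],"turn":[0,0,0]},{"linear":[0,0,0],"turn":[0,0,0]}]' 0
```

```text
time: 15.95
ee_pos: [0.4567, -0.3666, 0.054]
orientation: [2.187, 2.252, 0.0]
wrist_force: [-0.9, -0.5, 0.4]
grip_width: 0.998
finger_force: 0.0
time: 16.7
ee_pos: [0.4563, -0.3665, 0.0534]
orientation: [2.188, 2.252, -0.0]
wrist_force: [-0.0, 0.2, 5.8]
grip_width: 0.615
finger_force: 63.4
```

Pot to (579,-83): delta (12.3, 28.3).

```bash
python3 -m creep '[{"linear":[0,0,2],"turn":[0,0,0]},{"linear":[0,0,3],"turn":[0,0,0]},{"linear":[0,0,3],"turn":[0,0,0]},{"linear":[0,0,0],"turn":[0,0,0]}]'
python3 -m creep '[{"linear":[1,2,0],"turn":[0,0,0]},{"linear":[1.5,3.6,0],"turn":[0,0,0]},{"linear":[1.6,3.6,0],"turn":[0,0,0]},{"linear":[1.6,3.6,0],"turn":[0,0,0]},{"linear":[1.6,3.6,0],"turn":[0,0,0]},{"linear":[1.6,3.6,0],"turn":[0,0,0]},{"linear":[1.5,3.6,0],"turn":[0,0,0]},{"linear":[1.1,2.8,0],"turn":[0,0,0]},{"linear":[0.8,1.9,0],"turn":[0,0,0]},{"linear":[0,0,0],"turn":[0,0,0]}]'
python3 -m creep '[{"linear":[0,0,-3],"turn":[0,0,0]},{"linear":[0,0,-3],"turn":[0,0,0]},{"linear":[0,0,-1.4],"turn":[0,0,0]},{"linear":[0,0,-0.5],"turn":[0,0,0]},{"linear":[0,0,-0.5],"turn":[0,0,0]},{"linear":[0,0,0],"turn":[0,0,0]},{"linear":[0,0,-0.05],"turn":[0,0,0]},{"linear":[0,0,0],"turn":[0,0,0]},{"linear":[0,0,0],"turn":[0,0,0]}]'
```

```text
time: 17.2
ee_pos: [0.457, -0.3669, 0.1356]
orientation: [2.185, 2.249, 0.001]
wrist_force: [0.3, -0.4, -2.3]
grip_width: 0.621
finger_force: 63.2
time: 18.45
ee_pos: [0.5788, -0.0814, 0.1312]
orientation: [-2.185, -2.255, 0.001]
wrist_force: [0.2, 0.1, -1.7]
grip_width: 0.621
finger_force: 63.3
time: 19.58
ee_pos: [0.5793, -0.083, 0.0484]
orientation: [2.188, 2.253, 0.001]
wrist_force: [0.5, -0.3, 0.1]
grip_width: 0.618
finger_force: 63.3
```

```bash
python3 -m creep '[{"linear":[0,0,0],"turn":[0,0,0]},{"linear":[0,0,0],"turn":[0,0,0]},{"linear":[0,0,0],"turn":[0,0,0]},{"linear":[0,0,2],"turn":[0,0,0]},{"linear":[0,0,3],"turn":[0,0,0]},{"linear":[0,0,4],"turn":[0,0,0]},{"linear":[0,0,3],"turn":[0,0,0]}]' 1
python3 - <<'E'
from rig import viewer
import cv2,pickle
from h import *
f=viewer.grab_frame("top");pickle.dump(f,open("f1.pkl","wb"));im=f["image"]
cv2.imwrite("pics/c1.png",cv2.resize(im[150:250,300:420],(720,600),interpolation=cv2.INTER_CUBIC))
cv2.imwrite("pics/n1.png",cv2.resize(im[155:255,75:195],(720,600),interpolation=cv2.INTER_CUBIC))
E
```

```text
time: 20.45
ee_pos: [0.5795, -0.0831, 0.1716]
orientation: [2.187, 2.251, 0.003]
wrist_force: [-0.9, 0.6, 1.2]
grip_width: 0.999
finger_force: 0.0
```

View pics/c1.png

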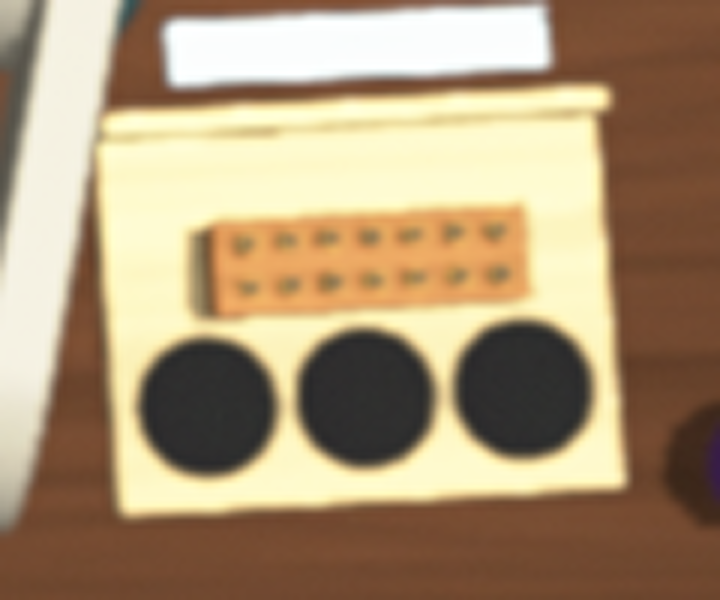

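View pics/n1.png

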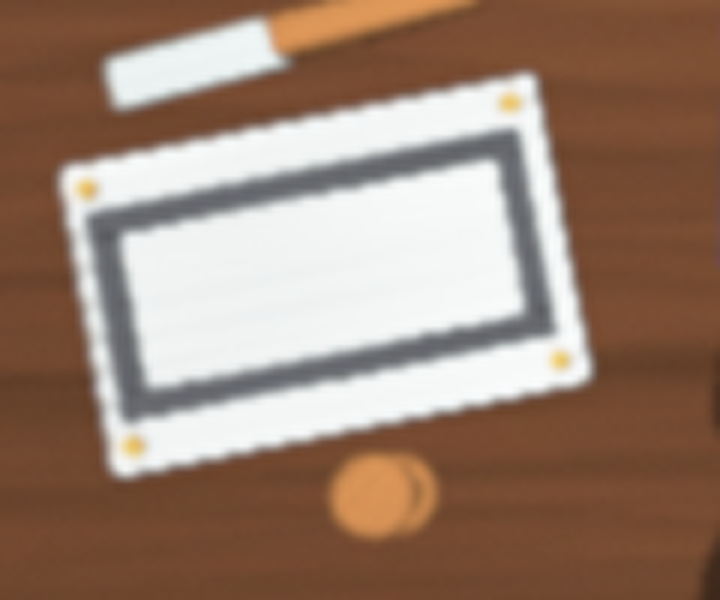

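Block top face corners ≈ (214,222),(524,207),(527,296),(219,316) in the crop; pads centred (207,406),(366,397),(523,389). Nest screws at (88,190),(511,103),(561,361),(134,446); rail outer corners (88,214),(517,133),(553,332),(127,418).

```bash
python3 - <<'E'
from h import *
import pickle
f=pickle.load(open("f1.pkl","rb"))
C=lambda L,ox,oy:(np.array(L)+.5)/6-.5+[ox,oy]
def q(n,L,ox,oy,z):
    p=ray(f,C(L,ox,oy),z)[:,:2]*1000
    (x,y),(w,h),a=cv2.minAreaRect(p.astype(np.float32));print(n,p.mean(0).round(1),round(w,1),round(h,1),round((a if w<h else a-90),1))
q("block",[(214,222),(524,207),(527,296),(219,316)],300,150,.04)
print((ray(f,C([(207,406),(366,397),(523,389)],300,150),.01)*1000).round(1))
q("dots",[(88,190),(511,103),(561,361),(134,446)],75,155,.008)
q("rails",[(88,214),(517,133),(553,332),(127,418)],75,155,.016)
E
```

```text
block [ 509.5 -296.9] 38.4 127.1 1.3
[[ 452.5 -232.8   10. ]
 [ 454.5 -299.3   10. ]
 [ 456.2 -364.9   10. ]]
dots [508.1 280.9] 110.6 180.4 10.3
rails [507.8 279.5] 86.5 180.8 9.6
```

```bash
python3 -m creep '[{"linear":[-1.1,-3.5,0],"turn":[0,0,0]},{"linear":[-1.2,-3.5,0],"turn":[0,0,0]},{"linear":[-1.2,-3.6,0],"turn":[0,0,0]},{"linear":[-1.2,-3.6,0],"turn":[0,0,0]},{"linear":[-1.2,-3.6,0],"turn":[0,0,0]},{"linear":[-1.1,-3.6,0],"turn":[0,0,0]},{"linear":[0,0,-4],"turn":[0,0,0]},{"linear":[0,0,-4],"turn":[0,0,0]},{"linear":[0,0,0],"turn":[0,0,0]},{"linear":[0,0,0],"turn":[0,0,0]}]' 0.72
```

```text
time: 21.75
ee_pos: [0.5099, -0.2975, 0.0904]
orientation: [2.187, 2.251, 0.001]
wrist_force: [-0.3, -0.4, 0.5]
grip_width: 0.718
finger_force: 0.0
```

```bash
python3 -m creep '[{"linear":[0,0,-3],"turn":[0,0,0]},{"linear":[0,0,-2.5],"turn":[0,0,0]},{"linear":[0,0,-1.3],"turn":[0,0,0]},{"linear":[0,0,0],"turn":[0,0,0]},{"linear":[0,0,0],"turn":[0,0,0]}]' 
python3 -m creep '[{"linear":[0,0,0],"turn":[0,0,0]},{"linear":[0,0,0],"turn":[0,0,0]},{"linear":[0,0,0],"turn":[0,0,0]},{"linear":[0,0,0],"turn":[0,0,0]},{"linear":[0,0,0],"turn":[0,0,0]},{"linear":[0,0,0],"turn":[0,0,0]}]' 0
python3 -m creep '[{"linear":[0,0,2],"turn":[0,0,0]},{"linear":[0,0,3],"turn":[0,0,0]},{"linear":[0,0,4],"turn":[0,0,0]},{"linear":[0,0,4],"turn":[0,0,0]},{"linear":[0,0,2],"turn":[0,0,0]},{"linear":[0,0,0],"turn":[0,0,0]}]'
```

```text
time: 22.38
ee_pos: [0.5099, -0.2976, 0.0217]
orientation: [2.187, 2.251, 0.001]
wrist_force: [-0.1, 0.6, 0.2]
grip_width: 0.72
finger_force: 0.0
time: 23.12
ee_pos: [0.5097, -0.2975, 0.0213]
orientation: [2.187, 2.252, 0.001]
wrist_force: [-0.3, 1.4, 6.2]
grip_width: 0.453
finger_force: 62.9
time: 23.88
ee_pos: [0.5096, -0.2975, 0.1726]
orientation: [2.186, 2.25, 0.001]
wrist_force: [-0.3, -0.1, -1.1]
grip_width: 0.452
finger_force: 62.2
```

```bash
python3 -m creep '[{"linear":[0,2,0],"turn":[0,0,0.01]},{"linear":[0,3,0],"turn":[0,0,0.01]},{"linear":[0,3.5,0],"turn":[0,0,0.01]},{"linear":[0,3.5,0],"turn":[0,0,0.01]},{"linear":[0,3.5,0],"turn":[0,0,0.01]},{"linear":[0,3.5,0],"turn":[0,0,0.01]},{"linear":[0,3.5,0],"turn":[0,0,0.01]},{"linear":[0,3.5,0],"turn":[0,0,0.01]},{"linear":[0,3.5,0],"turn":[0,0,0.01]},{"linear":[0,3.5,0],"turn":[0,0,0]}]'
python3 -m creep '[{"linear":[0,3.5,0],"turn":[0,0,0.01]},{"linear":[0,3.5,0],"turn":[0,0,0.01]},{"linear":[0,3.5,0],"turn":[0,0,0.01]},{"linear":[0,3.5,0],"turn":[0,0,0.01]},{"linear":[0,3.5,0],"turn":[0,0,0.01]},{"linear":[0,3.3,0],"turn":[0,0,0.007]},{"linear":[-0.1,2.5,0],"turn":[0,0,0]},{"linear":[0,1.5,0],"turn":[0,0,0]},{"linear":[0,0,0],"turn":[0,0,0]},{"linear":[0,0,0],"turn":[0,0,0]}]'
python3 - <<'E'
from rig import r
from scipy.spatial.transform import Rotation as Q
import numpy as np
o=r.get_obs();m=Q.from_rotvec(o['orientation']).as_matrix();print(o['ee_pos'],np.degrees(np.arctan2(m[1,1],m[0,1])),m[:,2])
E
```

```text
time: 25.12
ee_pos: [0.5076, 0.035, 0.1683]
orientation: [-2.083, -2.349, 0.002]
wrist_force: [-0.8, 0.7, -1.6]
grip_width: 0.457
finger_force: 62.1
time: 26.38
ee_pos: [0.5078, 0.2803, 0.1695]
orientation: [2.018, 2.407, -0.001]
wrist_force: [-0.6, 0.1, -0.6]
grip_width: 0.454
finger_force: 62.1
[0.50784106 0.28027121 0.16952165] 10.052292562939048 [-4.20445749e-04 -5.44596808e-04 -9.99999763e-01]
```

```bash
python3 -m creep '[{"linear":[0,0,-4],"turn":[0,0,0]},{"linear":[0,0,-4],"turn":[0,0,0]},{"linear":[0,0,-3],"turn":[0,0,0]},{"linear":[0,0,-2],"turn":[0,0,0]},{"linear":[0,0,-1],"turn":[0,0,0]},{"linear":[0,0,-0.5],"turn":[0,0,0]},{"linear":[0,0,-0.3],"turn":[0,0,0]},{"linear":[0,0,0],"turn":[0,0,0]},{"linear":[0,0,0],"turn":[0,0,0]}]'
python3 - <<'E'
from rig import viewer
import cv2
a=viewer.grab_frame("wrist");cv2.imwrite("pics/w2.png",a["image"])
E
```

```text
time: 27.5
ee_pos: [0.5083, 0.2812, 0.0225]
orientation: [2.017, 2.408, 0.002]
wrist_force: [0.5, 0.1, -1.7]
grip_width: 0.452
finger_force: 62.2
```

View pics/w2.png

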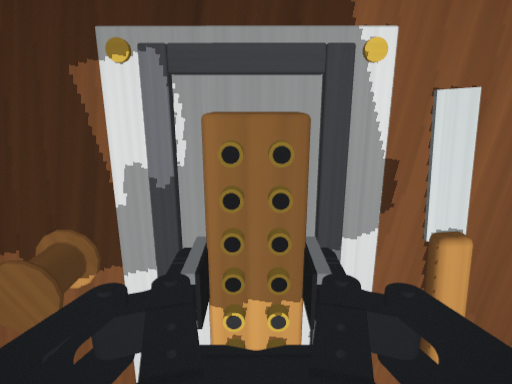

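The block hangs centred in the pocket (x 205–310 between rails at 175–325). Lower, release partly, rise.

```bash
python3 -m creep '[{"linear":[0,0,-0.2],"turn":[0,0,0]},{"linear":[0,0,0],"turn":[0,0,0]},{"linear":[0,0,-0.1],"turn":[0,0,0]},{"linear":[0,0,0],"turn":[0,0,0]},{"linear":[0,0,0],"turn":[0,0,0]}]'
```

```text
time: 28.18
ee_pos: [0.508, 0.281, 0.0193]
orientation: [2.017, 2.408, 0.0]
wrist_force: [-3.4, -0.3, 4.2]
grip_width: 0.455
finger_force: 62.8
```

```bash
python3 -m creep '[{"linear":[0,0,0],"turn":[0,0,0]},{"linear":[0,0,0],"turn":[0,0,0]},{"linear":[0,0,0],"turn":[0,0,0]},{"linear":[0,0,1],"turn":[0,0,0]},{"linear":[0,0,3],"turn":[0,0,0]},{"linear":[0,0,4],"turn":[0,0,0]},{"linear":[0,0,4],"turn":[0,0,0]},{"linear":[0,0,3],"turn":[0,0,0]},{"linear":[0,0,0],"turn":[0,0,0]}]' 0.62
python3 -m creep '[{"linear":[1.1,-3.1,0],"turn":[0,0,-0.021]},{"linear":[1.1,-3.1,0],"turn":[0,0,-0.021]},{"linear":[1.1,-3.1,0],"turn":[0,0,-0.021]},{"linear":[1.1,-3.1,0],"turn":[0,0,-0.021]},{"linear":[1.1,-3.1,0],"turn":[0,0,-0.021]},{"linear":[1.1,-3.1,0],"turn":[0,0,-0.021]},{"linear":[1.1,-3.2,0],"turn":[0,0,-0.021]},{"linear":[0,0,0],"turn":[0,0,0]},{"linear":[0,0,0],"turn":[0,0,0]}]' 1
python3 - <<'E'
from rig import viewer
import cv2
f=viewer.grab_frame("top");im=f["image"];cv2.imwrite("pics/t3.png",im)
E
```

```text
time: 29.3
ee_pos: [0.5092, 0.2816, 0.1727]
orientation: [2.016, 2.406, 0.01]
wrist_force: [0.9, 0.2, -0.4]
grip_width: 0.619
finger_force: 0.0
time: 30.42
ee_pos: [0.5845, 0.0634, 0.1679]
orientation: [-2.188, -2.253, 0.001]
wrist_force: [0.1, -0.5, -0.4]
grip_width: 1.0
finger_force: 0.0
```

View pics/t3.png

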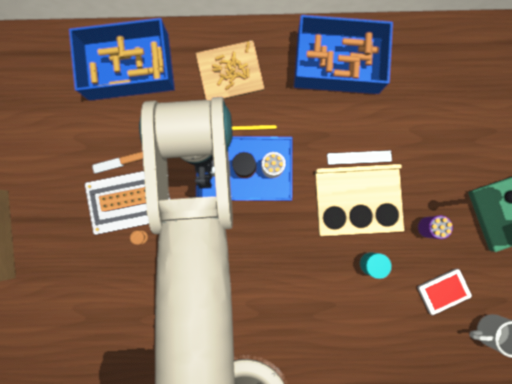

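Block lies in the nest (px 122,200); jar (244,165) and pot (273,163) stand in the tray. Regrasp the can.

```bash
python3 -m creep '[{"linear":[0,0,-4],"turn":[0,0,0]},{"linear":[0,0,-4],"turn":[0,0,0]},{"linear":[0,0,-2.6],"turn":[0,0,0]},{"linear":[0,0,-1],"turn":[0,0,0]},{"linear":[0,0,0],"turn":[0,0,0]},{"linear":[0,0,0],"turn":[0,0,0]}]' 1
python3 -m creep '[{"linear":[0,0,0],"turn":[0,0,0]},{"linear":[0,0,0],"turn":[0,0,0]},{"linear":[0,0,0],"turn":[0,0,0]},{"linear":[0,0,0],"turn":[0,0,0]},{"linear":[0,0,0],"turn":[0,0,0]},{"linear":[0,0,0],"turn":[0,0,0]}]' 0
python3 -m creep '[{"linear":[0,0,2],"turn":[0,0,0]},{"linear":[0,0,3],"turn":[0,0,0]},{"linear":[0,0,3],"turn":[0,0,0]},{"linear":[0,0,0],"turn":[0,0,0]}]'
```

```text
time: 31.22
ee_pos: [0.5858, 0.0633, 0.0545]
orientation: [2.187, 2.253, 0.003]
wrist_force: [-0.5, -0.1, 0.2]
grip_width: 0.998
finger_force: 0.0
time: 31.98
ee_pos: [0.5853, 0.063, 0.0537]
orientation: [2.188, 2.253, 0.001]
wrist_force: [-1.6, -0.1, 5.9]
grip_width: 0.573
finger_force: 61.9
time: 32.48
ee_pos: [0.5864, 0.0631, 0.1361]
orientation: [2.186, 2.25, 0.007]
wrist_force: [0.6, 0.3, -3.2]
grip_width: 0.574
finger_force: 62.5
```

```bash
python3 -m creep '[{"linear":[0,0,3],"turn":[0,0,0]},{"linear":[-2,-1,1],"turn":[0,0,0]},{"linear":[-3,-3,0],"turn":[0,0,0]},{"linear":[-2.3,-4,0],"turn":[0,0,0]},{"linear":[-1.5,-4,0],"turn":[0,0,0]},{"linear":[-1.5,-4,0],"turn":[0,0,0]},{"linear":[-1,-4,0],"turn":[0,0,0]},{"linear":[-1,-4,0],"turn":[0,0,0]},{"linear":[-1,-3.6,0],"turn":[0,0,0]},{"linear":[0,-2,0],"turn":[0,0,0]}]'
python3 -m creep '[{"linear":[0,0,-3],"turn":[0,0,0]},{"linear":[0,0,-3],"turn":[0,0,0]},{"linear":[0,0,-3],"turn":[0,0,0]},{"linear":[0,0,-1.5],"turn":[0,0,0]},{"linear":[0,0,-0.7],"turn":[0,0,0]},{"linear":[0,0,0],"turn":[0,0,0]},{"linear":[0,0,0],"turn":[0,0,0]}]'
```

```text
time: 33.72
ee_pos: [0.4509, -0.2342, 0.1714]
orientation: [-2.189, -2.25, 0.001]
wrist_force: [-0.3, 0.3, -3.4]
grip_width: 0.574
finger_force: 63.1
time: 34.6
ee_pos: [0.4526, -0.2333, 0.062]
orientation: [2.187, 2.252, 0.001]
wrist_force: [0.4, -0.8, -2.5]
grip_width: 0.572
finger_force: 63.1
```

Within 0.3 mm of the original spot. Contact expected at 0.0587.

```bash
python3 -m creep '[{"linear":[0,0,-0.2],"turn":[0,0,0]},{"linear":[0,0,-0.1],"turn":[0,0,0]},{"linear":[0,0,0],"turn":[0,0,0]},{"linear":[0,0,-0.05],"turn":[0,0,0]},{"linear":[0,0,0],"turn":[0,0,0]},{"linear":[0,0,0],"turn":[0,0,0]}]'
```

```text
time: 35.35
ee_pos: [0.4522, -0.2333, 0.0587]
orientation: [2.188, 2.252, 0.0]
wrist_force: [-4.6, 1.9, 9.4]
grip_width: 0.571
finger_force: 63.6
```

```bash
python3 -m creep '[{"linear":[0,0,0],"turn":[0,0,0]},{"linear":[0,0,0],"turn":[0,0,0]},{"linear":[0,0,0],"turn":[0,0,0]},{"linear":[0,0,2],"turn":[0,0,0]},{"linear":[0,0,3],"turn":[0,0,0]},{"linear":[0,0,4],"turn":[0,0,0]},{"linear":[0,0,2.5],"turn":[0,0,0]}]' 1
python3 -m creep '[{"linear":[1.8,3.2,0],"turn":[0,0,0]},{"linear":[1.8,3.2,0],"turn":[0,0,0]},{"linear":[1.8,3.2,0],"turn":[0,0,0]},{"linear":[1.8,3.2,0],"turn":[0,0,0]},{"linear":[1.9,3.2,0],"turn":[0,0,0]},{"linear":[1.9,3.2,0],"turn":[0,0,0]},{"linear":[1.9,3.2,0],"turn":[0,0,0]},{"linear":[0,0,0],"turn":[0,0,0]},{"linear":[0,0,0],"turn":[0,0,0]}]' 1
```

```text
time: 36.22
ee_pos: [0.4524, -0.2333, 0.1744]
orientation: [2.187, 2.252, 0.001]
wrist_force: [-0.5, -0.5, -0.4]
grip_width: 0.998
finger_force: 0.0
time: 37.35
ee_pos: [0.5807, -0.0094, 0.172]
orientation: [-2.189, -2.253, 0.001]
wrist_force: [-0.4, 0.7, -0.1]
grip_width: 0.999
finger_force: 0.0
```

```bash
python3 -m creep '[{"linear":[0,0,-4],"turn":[0,0,0]},{"linear":[0,0,-4],"turn":[0,0,0]},{"linear":[0,0,-3],"turn":[0,0,0]},{"linear":[0,0,-1.8],"turn":[0,0,0]},{"linear":[0,0,0],"turn":[0,0,0]},{"linear":[0,0,0],"turn":[0,0,0]}]' 1
python3 -m creep '[{"linear":[0,0,0],"turn":[0,0,0]},{"linear":[0,0,0],"turn":[0,0,0]},{"linear":[0,0,0],"turn":[0,0,0]},{"linear":[0,0,0],"turn":[0,0,0]},{"linear":[0,0,0],"turn":[0,0,0]},{"linear":[0,0,0],"turn":[0,0,0]}]' 0
python3 -m creep '[{"linear":[0,0,2],"turn":[0,0,0]},{"linear":[0,0,3],"turn":[0,0,0]},{"linear":[0,0,3],"turn":[0,0,0]},{"linear":[0,0,3],"turn":[0,0,0]},{"linear":[0,0,1],"turn":[0,0,0]},{"linear":[0,0,0],"turn":[0,0,0]}]'
```

```text
time: 38.1
ee_pos: [0.5819, -0.0093, 0.046]
orientation: [2.188, 2.252, 0.003]
wrist_force: [1.0, -0.6, 0.1]
grip_width: 1.003
finger_force: 0.0
time: 38.85
ee_pos: [0.5817, -0.0091, 0.0458]
orientation: [2.188, 2.252, 0.002]
wrist_force: [-0.9, 0.6, 6.1]
grip_width: 0.667
finger_force: 64.5
time: 39.6
ee_pos: [0.581, -0.009, 0.1647]
orientation: [2.188, 2.253, 0.001]
wrist_force: [0.3, -0.3, -2.8]
grip_width: 0.663
finger_force: 64.3
```

```bash
python3 -m creep '[{"linear":[-1,-2,1],"turn":[0,0,0]},{"linear":[-1,-3,0],"turn":[0,0,0]},{"linear":[-1,-3.8,0],"turn":[0,0,0]},{"linear":[-1,-3.8,0],"turn":[0,0,0]},{"linear":[-1,-3.8,0],"turn":[0,0,0]},{"linear":[-1,-3.8,0],"turn":[0,0,0]},{"linear":[-1.7,-3.6,0],"turn":[0,0,0]},{"linear":[-2.5,-3,0],"turn":[0,0,0]},{"linear":[-2.4,-2,0],"turn":[0,0,0]},{"linear":[0,0,0],"turn":[0,0,0]}]'
python3 -m creep '[{"linear":[0,0,-3],"turn":[0,0,0]},{"linear":[0,0,-3],"turn":[0,0,0]},{"linear":[0,0,-3],"turn":[0,0,0]},{"linear":[0,0,-2],"turn":[0,0,0]},{"linear":[0,0,-1],"turn":[0,0,0]},{"linear":[0,0,0],"turn":[0,0,0]},{"linear":[0,0,0],"turn":[0,0,0]}]'
```

```text
time: 40.85
ee_pos: [0.4526, -0.2987, 0.1736]
orientation: [-2.192, -2.248, 0.001]
wrist_force: [0.0, 0.6, -2.4]
grip_width: 0.665
finger_force: 64.6
time: 41.72
ee_pos: [0.4555, -0.2973, 0.0554]
orientation: [2.188, 2.252, 0.0]
wrist_force: [0.5, 0.1, -1.8]
grip_width: 0.662
finger_force: 64.7
```

Target (454.5, −296.6, 50.8).

```bash
python3 -m creep '[{"linear":[-0.1,0.07,-0.2],"turn":[0,0,0]},{"linear":[0,0,-0.15],"turn":[0,0,0]},{"linear":[0,0,0],"turn":[0,0,0]},{"linear":[0,0,-0.1],"turn":[0,0,0]},{"linear":[0,0,0],"turn":[0,0,0]},{"linear":[0,0,0],"turn":[0,0,0]}]'
```

```text
time: 42.48
ee_pos: [0.454, -0.2965, 0.0508]
orientation: [2.189, 2.253, -0.0]
wrist_force: [-3.6, 1.9, 6.3]
grip_width: 0.665
finger_force: 65.1
```

```bash
python3 -m creep '[{"linear":[0,0,0],"turn":[0,0,0]},{"linear":[0,0,0],"turn":[0,0,0]},{"linear":[0,0,0],"turn":[0,0,0]},{"linear":[0,0,2],"turn":[0,0,0]},{"linear":[0,0,3],"turn":[0,0,0]},{"linear":[0,0,4],"turn":[0,0,0]},{"linear":[0,0,3.3],"turn":[0,0,0]}]' 1
python3 -m creep '[{"linear":[1.8,3,0],"turn":[0,0,0]},{"linear":[1.8,3,0],"turn":[0,0,0]},{"linear":[1.8,3,0],"turn":[0,0,0]},{"linear":[1.8,3.1,0],"turn":[0,0,0]},{"linear":[1.8,3.1,0],"turn":[0,0,0]},{"linear":[1.8,3.1,0],"turn":[0,0,0]},{"linear":[1.7,3.1,0],"turn":[0,0,0]},{"linear":[0,0,0],"turn":[0,0,0]},{"linear":[0,0,0],"turn":[0,0,0]}]' 1
python3 -m creep '[{"linear":[0,0,-4],"turn":[0,0,0]},{"linear":[0,0,-4],"turn":[0,0,0]},{"linear":[0,0,-3],"turn":[0,0,0]},{"linear":[0,0,-1.4],"turn":[0,0,0]},{"linear":[0,0,0],"turn":[0,0,0]},{"linear":[0,0,0],"turn":[0,0,0]}]' 1
```

```text
time: 43.35
ee_pos: [0.4541, -0.2964, 0.1744]
orientation: [2.188, 2.253, 0.0]
wrist_force: [-0.5, 0.8, -0.3]
grip_width: 1.005
finger_force: 0.0
time: 44.48
ee_pos: [0.5787, -0.0827, 0.1726]
orientation: [-2.189, -2.253, 0.001]
wrist_force: [-0.7, 0.5, -0.4]
grip_width: 1.001
finger_force: 0.0
time: 45.22
ee_pos: [0.5798, -0.0828, 0.0506]
orientation: [2.188, 2.251, 0.002]
wrist_force: [0.6, 0.7, 0.6]
grip_width: 1.0
finger_force: 0.0
```

```bash
python3 -m creep '[{"linear":[0,0,0],"turn":[0,0,0]},{"linear":[0,0,0],"turn":[0,0,0]},{"linear":[0,0,0],"turn":[0,0,0]},{"linear":[0,0,0],"turn":[0,0,0]},{"linear":[0,0,0],"turn":[0,0,0]},{"linear":[0,0,0],"turn":[0,0,0]}]' 0
python3 -m creep '[{"linear":[0,0,2],"turn":[0,0,0]},{"linear":[0,0,3],"turn":[0,0,0]},{"linear":[0,0,3],"turn":[0,0,0]},{"linear":[0,0,3],"turn":[0,0,0]},{"linear":[0,0,1],"turn":[0,0,0]},{"linear":[0,0,0],"turn":[0,0,0]}]'
python3 -m creep '[{"linear":[-0.5,-2,1],"turn":[0,0,0]},{"linear":[-1,-3,0],"turn":[0,0,0]},{"linear":[-1,-3.8,0],"turn":[0,0,0]},{"linear":[-1,-3.8,0],"turn":[0,0,0]},{"linear":[-1,-3.8,0],"turn":[0,0,0]},{"linear":[-1.2,-3.8,0],"turn":[0,0,0]},{"linear":[-1.7,-3.4,0],"turn":[0,0,0]},{"linear":[-2.5,-3,0],"turn":[0,0,0]},{"linear":[-2.4,-1.8,0],"turn":[0,0,0]},{"linear":[0,0,0],"turn":[0,0,0]}]'
python3 -m creep '[{"linear":[0,0,-3],"turn":[0,0,0]},{"linear":[0,0,-3],"turn":[0,0,0]},{"linear":[0,0,-3],"turn":[0,0,0]},{"linear":[0,0,-2],"turn":[0,0,0]},{"linear":[0,0,-1],"turn":[0,0,0]},{"linear":[0,0,0],"turn":[0,0,0]},{"linear":[0,0,0],"turn":[0,0,0]}]'
```

```text
time: 45.98
ee_pos: [0.5795, -0.0824, 0.05]
orientation: [2.188, 2.252, 0.002]
wrist_force: [-0.9, 0.1, 5.8]
grip_width: 0.617
finger_force: 63.4
time: 46.72
ee_pos: [0.579, -0.0823, 0.1691]
orientation: [2.188, 2.253, 0.001]
wrist_force: [-0.2, -0.3, -2.1]
grip_width: 0.622
finger_force: 63.2
time: 47.98
ee_pos: [0.4536, -0.3682, 0.178]
orientation: [-2.192, -2.248, 0.001]
wrist_force: [0.2, 0.5, -2.6]
grip_width: 0.615
finger_force: 63.4
time: 48.85
ee_pos: [0.4565, -0.3668, 0.0601]
orientation: [2.187, 2.252, 0.0]
wrist_force: [0.7, -0.2, -1.1]
grip_width: 0.616
finger_force: 63.4
```

```bash
python3 -m creep '[{"linear":[0,0.08,-0.2],"turn":[0,0,0]},{"linear":[0,0,-0.15],"turn":[0,0,0]},{"linear":[0,0,0],"turn":[0,0,0]},{"linear":[0,0,-0.1],"turn":[0,0,0]},{"linear":[0,0,0],"turn":[0,0,0]},{"linear":[0,0,0],"turn":[0,0,0]}]'
```

```text
time: 49.6
ee_pos: [0.456, -0.3657, 0.055]
orientation: [2.189, 2.253, -0.0]
wrist_force: [-2.0, 2.7, 4.8]
grip_width: 0.616
finger_force: 63.8
```

Release, rise, and retreat towards the tray for a final look.

```bash
python3 -m creep '[{"linear":[0,0,0],"turn":[0,0,0]},{"linear":[0,0,0],"turn":[0,0,0]},{"linear":[0,0,0],"turn":[0,0,0]},{"linear":[0,0,2],"turn":[0,0,0]},{"linear":[0,0,3],"turn":[0,0,0]},{"linear":[0,0,4],"turn":[0,0,0]},{"linear":[0,0,4],"turn":[0,0,0]}]' 1
python3 -m creep '[{"linear":[1,4,0],"turn":[0,0,0]},{"linear":[1,4,0],"turn":[0,0,0]},{"linear":[1,4,0],"turn":[0,0,0]},{"linear":[1,4,0],"turn":[0,0,0]},{"linear":[1,4,0],"turn":[0,0,0]},{"linear":[1,4,0],"turn":[0,0,0]},{"linear":[1,4,0],"turn":[0,0,0]},{"linear":[0,4,0],"turn":[0,0,0]},{"linear":[0,0,0],"turn":[0,0,0]},{"linear":[0,0,0],"turn":[0,0,0]}]' 1
python3 - <<'E'
from rig import viewer
import cv2,pickle
f=viewer.grab_frame("top");g=pickle.load(open("f0.pkl","rb"))["top"]
c=lambda i:cv2.resize(i["image"][150:260,80:460],(800,232),interpolation=cv2.INTER_CUBIC)
s=viewer.grab_frame("side")["image"][100:350,80:380]
s=cv2.copyMakeBorder(s,0,0,0,0,0)
im=cv2.vconcat([c(g),c(f)]);cv2.imwrite("pics/fin.png",im);cv2.imwrite("pics/fins.png",cv2.resize(s,(600,500)))
E
```

```text
time: 50.48
ee_pos: [0.456, -0.3656, 0.1873]
orientation: [2.188, 2.252, 0.0]
wrist_force: [0.1, 0.8, -0.1]
grip_width: 0.999
finger_force: 0.0
time: 51.72
ee_pos: [0.5261, -0.0459, 0.1854]
orientation: [2.188, 2.253, 0.001]
wrist_force: [-0.2, 0.1, -0.6]
grip_width: 1.001
finger_force: 0.0
```

View pics/fin.png

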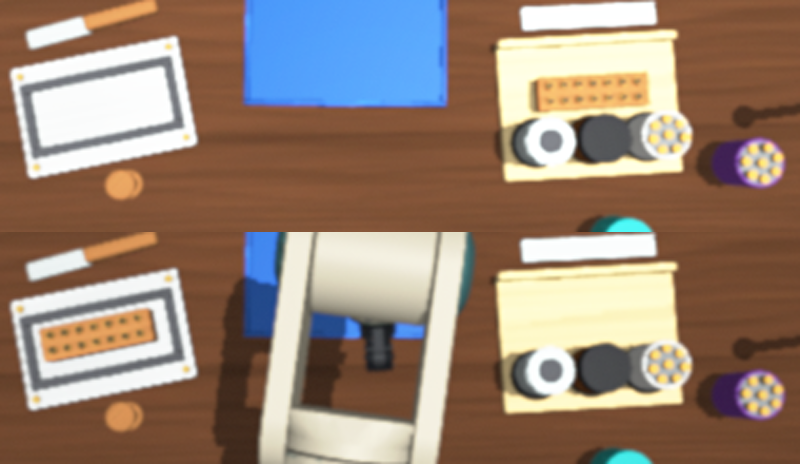

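View pics/fins.png

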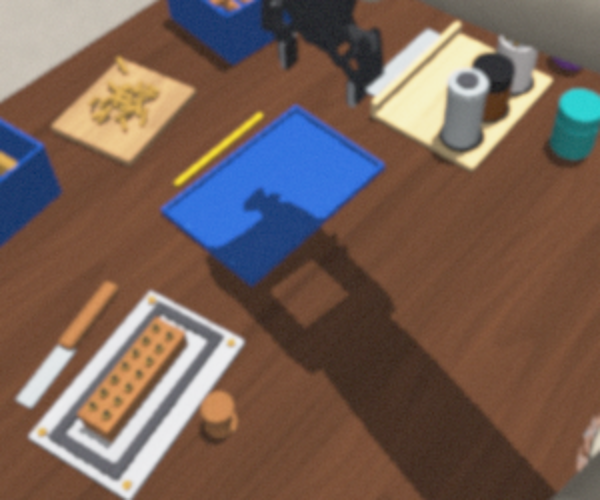

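Before/after crops match: can (550,140), jar (605,137) and pot (667,134) are back on their spots to within about a pixel. The block lies flat in the pocket, and the spool and spatula are unmoved.

```bash
python3 -c "
from rig import job
print(job.close_job())"
```

```text
the job is handed in; nothing more can be done
None
```

The job is handed in after about 52 s of the allowed 147: the block lies flat in the nest pocket, the can, jar and pot are back upright on their starting spots to within about 2 mm, and the spool and spatula look unmoved in the final pictures.

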